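# Clear the offcuts and fit the copper wheel on its shaft

## Task

Use the scraper block to sweep all three glass offcuts off the wheel stand's plate into the attached scrap bin (push them with the block, not with the gripper), then stand the block upright back on the bench. After that, slide the copper wheel, hub up, over the upright steel shaft and lower it gently under control, without letting it drop, until it sits flat and fully home on the plate, and let go. Leave the acrylic tube, eyepiece, glass nugget and spacer ring where they are.

Things in the scene. Friction and masses are not known exactly. Their poses are not given: they have to be found in the camera images.
- stand: fixed wheel stand. Origin: on the bench under the shaft axis, z up, yaw up to 0.3 rad. In its frame (mm): grey plate, top z = 50, x -75..115, y -85..125; upright steel shaft (see shaft_top) at x = y = 0; upright plywood guard board x -87..-75, y -85..85, up to z = 190; scrap bin at the -y end (see bin_floor). The offcuts lie on the plate at x 22..104, y -76..76, on the side away from the guard
- shaft_top (a point): tip of the upright steel shaft, on its axis, 130 mm above the bench and 80 mm above the plate; shaft diameter 24 mm up to 120 mm above the bench, then tapering to 12 mm at the tip
- bin_floor (a point): middle of the inner floor of the open pale wooden scrap bin with brass pivots, fixed to the stand, 10 mm above the bench; axes as the stand. Inside 168 (x) x 138 (y) mm; its wall next to the plate reaches 42 mm above the bench, the other three 62 mm
- wheel: loose copper wheel lying flat, hub up: flange disc 116 mm in diameter and 8 mm thick, with a central hub sleeve 44 mm in outer diameter that rises to 60 mm above the underside; a plain 28 mm bore runs right through. Origin: on the axis at the underside, z up the hub. 0.35 to 0.7 kg
- scraper: loose scraper block standing upright: blue blade 34 (x) x 90 (y) x 22 mm high at the bottom, with a dark wooden grip 26 (x) x 60 (y) mm on it, up to 65 mm high. Origin: centre of its underside; x through its thickness, y along the blade
- offcut_teal: flat glass offcut strip, 60 x 16 x 10 mm, green glass; lies on the stand's plate at the start. Origin: centre of its underside; x along its length, z up
- offcut_amber: flat glass offcut strip, 60 x 16 x 10 mm, amber; lies on the stand's plate at the start. Origin: centre of its underside; x along its length, z up
- offcut_red: flat glass offcut strip, 60 x 16 x 10 mm, red; lies on the stand's plate at the start. Origin: centre of its underside; x along its length, z up
- tube: bystander: clear cracked acrylic tube standing on end, 48 mm in diameter, 150 mm tall. Origin: centre of its underside
- eyepiece: bystander: turned brass eyepiece standing upright, 60 mm in diameter, 60 mm tall. Origin: centre of its underside
- nugget: bystander: teal glass nugget, 68 mm in diameter, 38 mm tall. Origin: centre of its underside
- spacer: bystander: flat steel spacer ring, 70 mm outside, 50 mm inside, 20 mm tall. Origin: centre of its underside
There are look-alikes about, which are no part of the job. There is more than one size of the scraper; the one meant has the size given above. Leave any black look-alike of the offcut_red alone.

How it is judged (in metres and radians):
On the way, in this order (a step that is already met when the one before it is completed fails the run):
1. all three offcuts lie in the scrap bin (x of offcut_teal in the frame of bin_floor between -0.088 and 0.088 m and y of offcut_teal in the frame of bin_floor between -0.074 and 0.074 m and z of each of offcut_teal, offcut_amber, offcut_red in the frame of bin_floor below 0.045 m and x of offcut_amber in the frame of bin_floor between -0.088 and 0.088 m and y of offcut_amber in the frame of bin_floor between -0.074 and 0.074 m and x of offcut_red in the frame of bin_floor between -0.088 and 0.088 m and y of offcut_red in the frame of bin_floor between -0.074 and 0.074 m), for 0.2 s.
2. the scraper block stands upright on the bench (height (world z) of scraper below 0.005 m and angle between scraper's own z axis and vertical below 0.1 rad and linear speed of scraper below 0.03 m/s), for 0.2 s.
3. the wheel sits home on the plate (horizontal distance between wheel and stand below 0.004 m and z of wheel in the frame of stand between 0.045 and 0.053 m and angle between wheel's own z axis and vertical below 0.04 rad and linear speed of wheel below 0.02 m/s), for 0.2 s.
At the end, for the whole second after the job is handed in: All three offcuts lie in the scrap bin (under 45 mm above its floor); the scraper stands upright on the bench (within 5 mm, 0.1 rad), at rest; the wheel is on the shaft within 4 mm of its axis, underside within 3 mm of the plate, tilt under 0.04 rad, at rest (all of step 1 and all of step 2 and all of step 3); the robot touches nothing.
It fails at once if a finger pushes an offcut (contact force between the fingers and offcut_teal above 0.5 N or contact force between the fingers and offcut_amber above 0.5 N or contact force between the fingers and offcut_red above 0.5 N).
It fails at once if the wheel drops down the shaft (faster than 0.4 m/s) (horizontal distance between wheel and stand below 0.006 m and z of wheel in the frame of stand below 0.13 m and linear speed of wheel above 0.4 m/s).
It fails at once if a bystander is moved by more than 20 mm or tipped (distance of any of tube, eyepiece, nugget, spacer from where it was at the start of the episode above 0.02 m or angle between any of tube, eyepiece, nugget, spacer's own z axis and vertical above 0.3 rad).
It also fails if it takes over 72 s, if anything falls off the work surface, if the arm or the gripper's body presses on something with over 40 N, if the wrist force passes 120 N, or if a joint passes its speed limit or range.

## Robot

A 6-joint arm with a two-finger parallel gripper is mounted at the origin on the work surface. World frame = base frame: x ahead of the robot, y to its left, z up, the work surface at z = 0. Lengths are in mm, angles in rad, forces in N, time in s.
With the tool pointing down it reaches from about 350 to 775 mm from the base axis. Payload 7.3 kg.
Tool frame: the origin (TCP) lies at the centre of the arm's flange, where the gripper is bolted on; the fingertips stand 178 mm ahead of it and the grasp point (between the pads) lies 159 mm ahead of it; z points along the fingers, y is the line along which they close (so a half turn about z gives the same grasp; the last joint's range is limited). The gripper opens to 92 mm and grips with 3 to 60 N. Pads are 19 mm wide; open, the fingers measure 130 mm over their backs; the gripper's body (75 mm by 190 mm) begins 47 mm behind the grasp point.
Start: joints at [-1.484, 0.342, 1.524, -0, 1.275, -0.146], TCP at [121.139, -510.836, 404.741] pointing down, gripper open.
Joint ranges: [-2.53, 2.53], [-0.77, 2.02], [0.04, 2.7], [-1, 4.14], [0.28, 2.66], [-3.11, 3.11]. Speed limits (rad/s): [2.57, 2.57, 3.14, 3.14, 3.14, 3.14].

## Interface

Orientations are given as [roll, pitch, yaw] about the fixed x, y, z axes, in that order (R = Rz(yaw) Ry(pitch) Rx(roll)).
In Python, from plant import * gives the robot as it stands. The module is installed in compiled form; this text tells all that it offers.
- The arm moves only by the shell command python3 -m inch 'ROWS'. ROWS is JSON, a list of rows, each a list of 5 numbers: the shift along the tool's x, y, z in m, then the turn about the tool's z in rad, then the opening, from 0 (shut) to 1 (fully open). In form: [[tx, ty, tz, spin, claw], ...]. A call has 1 to 8 rows; each row is the pose to reach, as a shift and turn from the pose commanded when the call began, along the tool's axes at that moment; what a row does not reach only later rows make up. A row lasts 1/12 s, in which the tool goes at most 41.7 mm and 7.16 degrees, less where a joint would pass 70% of its speed; a pose out of reach is approached as far as the arm can. A call with a gripper value outside its range is refused whole. The fingers move at their own pace and stop on an object; the grip force is fixed at half the most. Time passes only in rows, so rows that repeat a pose let the fingers close. It gives the time, the measured TCP pose, the force, the opening and the grip force at its end, in the units of the state.
- get_obs(): the state, without advancing time (a new reading comes with each control period).
- capture(name): name is "side" or "top"; returns a dict with "color" (384x512x3 uint8, red, green, blue), "intrinsics" (3x3 intrinsics, pixels), "pose" (4x4, takes a point from camera to world coordinates). Camera axes: x right, y down, z forward; pixel columns grow to the right and rows downward; lengths in mm; the calibration is good to about 2 mm. A picture is of the moment at which its call begins. There is no depth.
- close_job(): hands the job in; it is judged then, once.
Trained networks look in a picture, given as the dict that the camera call returned (one of the last four; its "shot" number tells which), for a name from the list of things; names that differ only in an ending like _2 or _b are one class to them, and where a whole thing is asked for, a point or a joint stands for the part that bears it (a point fixed in the world has none). Each returns a list of dicts, best first, with "conf" (0 to 1); they miss things now and then, are a little off and sometimes report something else, mostly with a low value. They report only what shows in the picture. A call takes as long as a camera call. They do not tell look-alikes from the thing itself.
- look_for(picture, target): "rect" ([centre column, centre row, width, height] in pixels, round what is visible of it).
- trace(picture, target): "pixels" (384x512 bool, what is visible of it) and "rect" ([centre column, centre row, width, height] in pixels, round what is visible of it).
- tip_of(picture, target): "centre" ([column, row] in pixels: a listed point, or the origin of a listed thing).
The state is a dict: "time": time; "joint_positions": joint angles; "dq": joint speeds; "tau": joint torques, N m; "tool_pos": TCP position; "tcp_rot": TCP orientation; "contact_force": force on the tool from outside, world axes, zero at the start; "moment": the same for the moment, N m; "grip_width": finger opening in mm; "finger_force": force on a finger pad.
Only numpy, scipy, OpenCV 4.12 (cv2) and the standard library are available. Lean on these libraries where they do the work, as an engineer would, in place of code of your own. Each camera call takes 0.05 s, during which the arm holds its last target. There are 200 camera calls.

## Working session

There is one attempt and no reset: what is moved stays moved. The work goes in short steps, Python scripts to look and compute and a shell command to move; the robot and the scene stay as the last step left them, time stands still between calls to the robot, and variables do not carry over. Pictures are saved under pics/ and viewed, at most 10 in all, crops included, and the job is handed in when it is done.

```bash
mkdir -p pics
cat > h.py <<'E'
from plant import *
import numpy as np, cv2, json
from scipy.spatial.transform import Rotation as R
def save(p,n): cv2.imwrite('pics/'+n,cv2.cvtColor(p['color'],cv2.COLOR_RGB2BGR))
def onz(p,uv,z):
    K=np.array(p['intrinsics']);T=np.array(p['pose'])
    d=T[:3,:3]@np.linalg.inv(K)@np.array([uv[0],uv[1],1.]);c=T[:3,3]
    return c+d*(z-c[2])/d[2]
def proj(p,X):
    K=np.array(p['intrinsics']);T=np.array(p['pose'])
    q=K@(T[:3,:3].T@(np.array(X,float)-T[:3,3]));return q[:2]/q[2]
def tri(ps,uvs):
    A=np.zeros((3,3));b=np.zeros(3)
    for p,uv in zip(ps,uvs):
        K=np.array(p['intrinsics']);T=np.array(p['pose'])
        d=T[:3,:3]@np.linalg.inv(K)@np.array([uv[0],uv[1],1.]);d/=np.linalg.norm(d)
        M=np.eye(3)-np.outer(d,d);A+=M;b+=M@T[:3,3]
    return np.linalg.solve(A,b)
E
python3 - <<'E'
from h import *
np.set_printoptions(precision=1,suppress=True)
S=capture('side');T=capture('top')
save(S,'s1.png');save(T,'t1.png')
cv2.imwrite('pics/both.png',cv2.resize(np.hstack([cv2.imread('pics/s1.png'),cv2.imread('pics/t1.png')]),(800,300)))
for p in(S,T):print(np.array(p['pose']),np.array(p['intrinsics']))
for n in ['stand','shaft_top','bin_floor','wheel','scraper','offcut_teal','offcut_amber','offcut_red','tube','eyepiece','nugget','spacer']:
  for q,p in(('S',S),('T',T)):
    print(n,q,[(np.round(d['centre']),round(d['conf'],2), onz(p,d['centre'],130 if n=='shaft_top' else 10 if n=='bin_floor' else 50 if 'off' in n else 0)) for d in tip_of(p,n)])
print(get_obs())
E
```

```text
[[ -0.8  -0.3   0.4 103.6]
 [ -0.5   0.5  -0.7 748.1]
 [ -0.   -0.8  -0.6 768.3]
 [  0.    0.    0.    1. ]] [[429.    0.  253.8]
 [  0.  429.  198.3]
 [  0.    0.    1. ]]
[[  -0.    -1.     0.1  528.8]
 [  -1.     0.    -0.    22. ]
 [   0.    -0.1   -1.  1133.4]
 [   0.     0.     0.     1. ]] [[425.5   0.  259.1]
 [  0.  425.5 189.8]
 [  0.    0.    1. ]]
stand S [(array([270., 244.]), 0.78, array([518.9,  37.2,   0. ])), (array([270., 205.]), 0.21, array([ 602.5, -102.7,    0. ]))]
stand T [(array([246., 218.]), 0.82, array([517.4,  47.5,   0. ]))]
shaft_top S [(array([272., 202.]), 0.65, array([521. ,  29.4, 130. ]))]
shaft_top T [(array([250., 222.]), 0.63, array([509.7,  37.4, 130. ]))]
bin_floor S []
bin_floor T [(array([310., 195.]), 0.65, array([ 574.5, -122. ,   10. ])), (array([230., 197.]), 0.44, array([574.2,  88.3,  10. ]))]
wheel S []
wheel T [(array([122., 262.]), 0.62, array([407.3, 376.8,   0. ]))]
scraper S [(array([198., 297.]), 0.8, array([563.7, 277.8,   0. ])), (array([167., 331.]), 0.78, array([559.5, 385. ,   0. ])), (array([119., 310.]), 0.65, array([686.4
[... 1447 characters left out ...]
88., 134.]), 0.66, array([740.2, -69. ,   0. ]))]
spacer S [(array([166., 235.]), 0.72, array([767.9, 160.8,   0. ])), (array([283., 201.]), 0.19, array([ 582.3, -140.5,    0. ]))]
spacer T [(array([200., 130.]), 0.51, array([756.2, 167.8,  -0. ])), (array([250., 191.]), 0.5, array([588.6,  36.9,   0. ]))]
{'time': 1.3, 'joint_positions': array([-1.5,  0.3,  1.5,  0. ,  1.3, -0.1]), 'dq': array([ 0.,  0.,  0.,  0., -0.,  0.]), 'tau': array([  0. , -43.1, -24.4,   0.1,   0. ,  -0. ]), 'tool_pos': array([ 121.1, -510.9,  404.7]), 'tcp_rot': array([3.1, 0. , 0.2]), 'contact_force': array([-0.6, -0.1, -0.9]), 'moment': array([-0., -0.,  0.]), 'finger_force': 0.0, 'grip_width': 91.95040777490189}
```

View pics/s1.png

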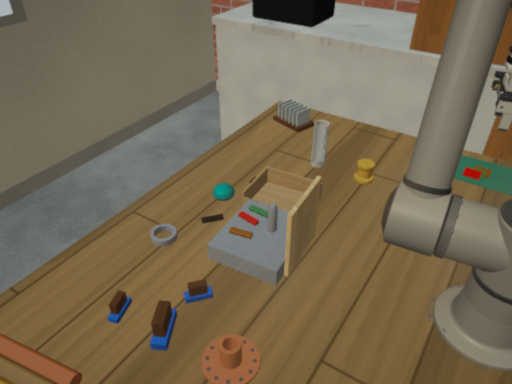

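View pics/t1.png

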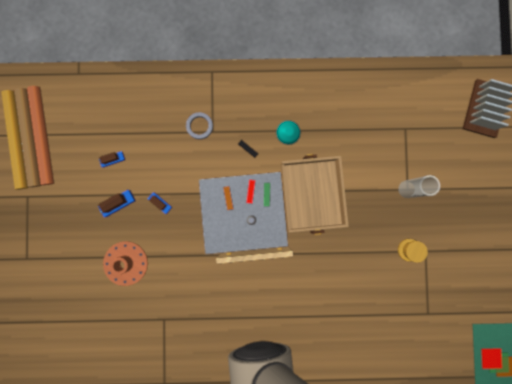

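The side view shows the stand at about (265,235) and the wheel at (231,360). Three blue scrapers lie at (164,325), (198,291) and (119,306); the one at (164,325) looks largest. The black offcut look-alike is at (212,218). In the top view the guard is on the near side of the plate and the bin is to its right. I'll fit the models to the network masks in both views.

```bash
cat > fit.py <<'E'
from h import *
from scipy.optimize import minimize
def box(x0,x1,y0,y1,z0,z1): return np.array([[x,y,z] for x in(x0,x1) for y in(y0,y1) for z in(z0,z1)],float)
def cyl(r,z0,z1,r2=None):
    a=np.linspace(0,2*np.pi,40,endpoint=False); r2=r if r2 is None else r2
    return np.vstack([np.c_[r*np.cos(a),r*np.sin(a),0*a+z0],np.c_[r2*np.cos(a),r2*np.sin(a),0*a+z1]])
M={'stand':[box(-75,115,-85,125,0,50),box(-87,-75,-85,85,0,190),cyl(12,50,120),cyl(12,120,130,6)],
 'wheel':[cyl(58,0,8),cyl(22,0,60)],
 'scraper':[box(-17,17,-45,45,0,22),box(-13,13,-30,30,22,65)],
 'off':[box(-30,30,-8,8,0,10)]}
U=4
def render(p,parts,x,y,yaw,z=0):
    m=np.zeros((384*U,512*U),np.uint8);c,s=np.cos(yaw),np.sin(yaw)
    for P in parts:
        Q=np.c_[P[:,0]*c-P[:,1]*s+x,P[:,0]*s+P[:,1]*c+y,P[:,2]+z]
        uv=np.array([proj(p,q) for q in Q]); uv=(uv+.5)*U-.5
        cv2.fillConvexPoly(m,cv2.convexHull((uv*16).astype(np.int32)),1,shift=4)
    return cv2.resize(m.astype(np.float32),(512,384),interpolation=cv2.INTER_AREA)
def fit(pm,parts,x0,z=0,yaws=(0,),drop=None):
    def f(v):
        t=0
        for p,m in pm:
            r=render(p,parts,v[0],v[1],v[2]/100,z)
            if drop is not None: m=np.maximum(m,0)
            t+=1-np.minimum(r,m).sum()/np.maximum(r,m).sum()
        return t/len(pm)
    best=None
    for w in yaws:
        s=np.array([x0[0],x0[1],w*100.])
        o=minimize(f,s,method='Nelder-Mead',options=dict(initial_simplex=[s,s+[8,0,0],s+[0,8,0],s+[0,0,15]],xatol=.1,fatol=1e-4,maxiter=120))
        if best is None or o.fun<best.fun: best=o
    return best.x*[1,1,.01],best.fun
def mask(p,n,near,close=0):
    L=trace(p,n)
    d=min(L,key=lambda d:np.hypot(d['rect'][0]-near[0],d['rect'][1]-near[1]))
    m=d['pixels'].astype(np.uint8)
    if close: m=cv2.morphologyEx(m,cv2.MORPH_CLOSE,np.ones((close,close),np.uint8))
    return m.astype(np.float32),d
E
python3 - <<'E'
from fit import *
np.set_printoptions(precision=2,suppress=True)
S=capture('side');T=capture('top')
def do(name,parts,xy,z,yaws,cl=0):
    pm=[]
    for q,p in(('S',S),('T',T)):
        try:
            m,d=mask(p,name,proj(p,[*xy,z+15]),cl); pm.append((p,m)); print('  ',name,q,np.round(d['rect']),round(d['conf'],2),int(m.sum()))
        except ValueError: print('  ',name,q,'none')
    for sub in ([pm] if len(pm)<2 else [pm,pm[:1],pm[1:]]): print(name,*fit(sub,parts,xy,z,yaws))
    return pm
pm=do('wheel',M['wheel'],(407,377),0,(0,))
for xy in((548,390),(563,277),(676,403)): do('scraper',M['scraper'],xy,0,(-1,-.5,0,.5,1,1.5))
for n,xy in(('teal',(576,0)),('amber',(569,84)),('red',(587,37))): do('offcut_'+n,M['off'],xy,50,(-.4,0,.4))
b=box(-87,87,-223,-85,0,62)
pm=do('stand',M['stand']+[box(-90,90,-229,-85,0,62)],(515,40),0,(0,.15),5)
vis=np.hstack([np.dstack([m*255,p['color'][:,:,1],p['color'][:,:,2]]) for p,m in pm])
cv2.imwrite('pics/stand.png',cv2.resize(vis,(800,300)))
E
```

```text
wheel S [230. 357.  60.  53.] 0.76 2374
   wheel T [126. 262.  46.  46.] 0.84 1500
wheel [406.23 368.42   0.1 ] 0.054471224546432495
wheel [405.71 370.18   0.11] 0.03333926200866699
wheel [406.61 367.09   0.24] 0.06626904010772705
   scraper S [164. 326.  27.  52.] 0.56 1030
   scraper T [116. 204.  39.  26.] 0.78 532
scraper [563.55 388.46   0.48] 0.07434037327766418
scraper [563.32 388.98   0.48] 0.058317363262176514
scraper [563.52 387.13   0.47] 0.08115720748901367
   scraper S [200. 293.  28.  24.] 0.74 497
   scraper T [161. 204.  28.  24.] 0.67 257
scraper [560.04 267.39  -0.52] 0.5141240954399109
scraper [552.9  292.91   0.26] 0.5114548206329346
scraper [557.42 262.73   2.63] 0.4875640273094177
   scraper S [119. 307.  24.  31.] 0.84 472
   scraper T [113. 160.  30.  15.] 0.62 263
scraper [685.93 393.77   0.64] 0.5551133155822754
scraper [687.85 395.01   0.73] 0.4969651699066162
scraper [679.28 387.54  -0.02] 0.5162037014961243
   offcut_teal S [260. 212.  21.  12.] 0.69 129
   offcut_teal T [270. 194.   8.  25.] 0.58 156
offcut_teal [579.88  -5.86  -0.07] 0.21745732426643372
[... 260 characters left out ...]
556
offcut_amber [571.63  92.74   0.1 ] 0.22002047300338745
offcut_amber [572.62  91.37   0.16] 0.1340823769569397
   offcut_red S [211. 217.  20.   9.] 0.49 116
   offcut_red T [250. 190.   9.  22.] 0.53 157
offcut_red [587.46  34.05  -0.17] 0.5703268051147461
offcut_red [587.   37.   -0.4] 1.0
offcut_red [587.46  34.05  -0.17] 0.14065366983413696
   stand S [265. 226. 110. 120.] 0.8 8549
   stand T [272. 208. 153. 107.] 0.84 11239
stand [525.46  25.44   0.26] 0.16307273507118225
stand [523.72  30.8    0.23] 0.1416594386100769
stand [524.62  23.8    0.29] 0.1797884702682495[ WARN:0@34.598] global loadsave.cpp:1063 imwrite_ Unsupported depth image for selected encoder is fallbacked to CV_8U.
```

View pics/stand.png

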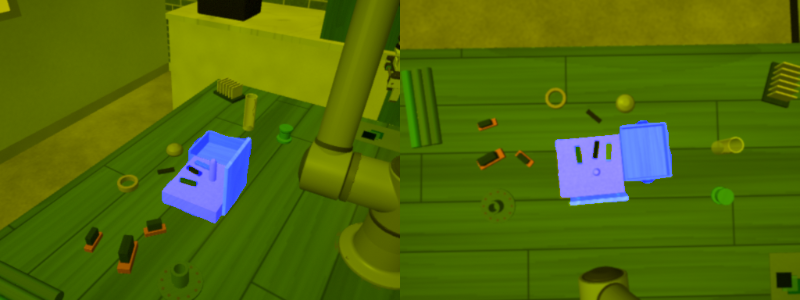

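The scraper at (563.5,388.5), yaw 0.48, matches the given size (IoU 0.93). The stand mask covers both plate and bin, with the bin shifted in +x. I'll refit the stand with the bin offset left free and cross-check it with the shaft.

```bash
cat > fs.py <<'E'
from fit import *
np.set_printoptions(precision=3,suppress=True)
S=capture('side');T=capture('top')
pm=[]
for p in(S,T):
    m,d=mask(p,'stand',proj(p,[525,25,30]),5)
    c,_=cv2.findContours(m.astype(np.uint8),cv2.RETR_EXTERNAL,cv2.CHAIN_APPROX_NONE)
    cv2.drawContours(m,c,-1,1,-1); pm.append((p,m))
def parts(bx,by,w):
    x0,x1=bx-84-w,bx+84+w;y1=by+69+w;y0=by-69-w
    return M['stand']+[box(x0,x1,y1-w,y1,0,42),box(x0,x1,y0,y0+w,0,62),box(x0,x0+w,y0,y1,0,62),box(x1-w,x1,y0,y1,0,62),box(x0,x1,y0,y1,0,12)]
def run(pm):
    def f(v):
        t=0
        for p,m in pm:
            r=render(p,parts(v[3],v[4],6),v[0],v[1],v[2]/100); t+=1-np.minimum(r,m).sum()/np.maximum(r,m).sum()
        return t/len(pm)
    s=np.array([518,32,8,40,-160.])
    o=minimize(f,s,method='Nelder-Mead',options=dict(initial_simplex=[s]+[s+8*e for e in np.eye(5)],xatol=.1,fatol=1e-4,maxiter=300))
    return o.x,o.fun
for q in(pm,pm[:1],pm[1:]): print(*run(q))
a=[tip_of(p,'shaft_top')[0]['centre'] for p in(S,T)]; print('shaft tri',a,tri((S,T),a))
E
python3 fs.py
```

```text
[ 515.77    33.023    7.743   49.106 -164.204] 0.0249173641204834
[ 515.812   34.667    7.286   49.836 -164.071] 0.01582324504852295
[ 515.592   31.847    7.33    49.673 -164.221] 0.027434349060058594Traceback (most recent call last):
  File "fs.py", line 22, in <module>
    a=[tip_of(p,'shaft_top')[0]['centre'] for p in(S,T)]; print('shaft tri',a,tri((S,T),a))
       ~~~~~~~~~~~~~~~~~~~~~^^^
IndexError: list index out of range
```

Stand: (515.8,33.3), yaw 0.075, with the bin centre at (50,-164) in its frame. I'll plan the approach to the scraper.

```bash
cat > go.py <<'E'
import sys
from h import *
# usage: go.py x y z yaw [x y z yaw ...]  -> chained shifts
def plan(*a):
    o=get_obs(); P=np.array(o['tool_pos']);Rm=R.from_euler('xyz',o['tcp_rot']);y0=o['tcp_rot'][2]
    print('t %.2f'%o['time'],'pos',np.round(P,1),'rpy',np.round(o['tcp_rot'],3),'F',np.round(o['contact_force'],1),'w %.1f g %.1f'%(o['grip_width'],o['finger_force']),'j',np.round(o['joint_positions'],2))
    for x,y,z,w in np.array(a,float).reshape(-1,4):
        d=Rm.inv().apply(np.array([x,y,z])-P)/1000
        s=-(w-y0); print('shift',np.round(d,4),'spin %.3f'%s,'rows>=%.1f'%max(np.linalg.norm(d)/.0417,abs(s)/.125))
        P=np.array([x,y,z]);Rm=R.from_euler('xyz',[np.pi,0,w]);y0=w
if __name__=='__main__': plan(*map(float,sys.argv[1:]))
E
python3 go.py 450 -150 404 0.6 563.5 300 404 1.6 563.5 388.5 300 2.05
```

```text
t 2.45 pos [ 121.1 -510.8  404.8] rpy [3.141 0.    0.233] F [ 1.   0.8 -0.2] w 92.1 g 0.0 j [-1.48  0.34  1.52 -0.    1.28 -0.15]
shift [ 0.4032 -0.2752  0.0007] spin -0.367 rows>=11.7
shift [ 0.3478 -0.3073 -0.    ] spin -1.000 rows>=11.1
shift [0.0885 0.0026 0.104 ] spin -0.450 rows>=3.6
```

```bash
python3 -m inch '[[0.04,-0.027,0,0,1],[0.07,-0.05,0,0,1],[0.1,-0.07,0,0,1],[0.13,-0.09,0,0,1],[0.165,-0.112,0,0,1],[0.2,-0.137,0,0,1],[0.235,-0.16,0,0,1],[0.27,-0.184,0,0,1]]' | tail -c 400
python3 -m inch '[[0.034,-0.023,0,0,1],[0.068,-0.046,0,0,1],[0.1,-0.068,0,0,1],[0.133,-0.091,0,0,1],[0.149,-0.127,0,0,1],[0.165,-0.163,0,0,1],[0.182,-0.198,0,0,1],[0.198,-0.232,0,0,1]]' | tail -c 400
python3 -m inch '[[0.016,-0.036,0,0,1],[0.032,-0.072,0,0,1],[0.048,-0.108,0,0,1],[0.064,-0.144,0,0,1],[0.08,-0.18,0,0,1],[0.096,-0.216,0,0,1],[0.112,-0.252,0,0,1],[0.126,-0.285,0,0,1]]' | tail -c 400
python3 -m inch '[[0.016,-0.036,0,-0.12,1],[0.032,-0.065,0,-0.24,1],[0.044,-0.072,0,-0.36,1],[0.044,-0.072,0,-0.48,1],[0.044,-0.072,0,-0.6,1],[0.044,-0.072,0,-0.72,1],[0.044,-0.072,0,-0.84,1],[0.044,-0.072,0,-0.96,1]]' | tail -c 400
python3 -m inch '[[0,0,0,-0.12,1],[0,0,0,-0.24,1],[0,0,0,-0.36,1],[0,0,0,-0.48,1],[0,0,0,-0.6,1],[0,0,0,-0.72,1],[0,0,0,-0.84,1],[0,0,0,-0.857,1]]' | tail -c 400
python3 go.py 563.5 388.5 300 2.05
```

```text
time: 3.12
tool_pos: [340.8, -269.6, 405.0]
tcp_rot: [3.141, -0.0, 0.232]
contact_force: [0.4, 0.3, 0.2]
grip_width: 91.8
finger_force: 0.0
time: 3.78
tool_pos: [479.1, 2.3, 404.8]
tcp_rot: [3.141, -0.0, 0.233]
contact_force: [0.9, 0.7, 0.2]
grip_width: 92.0
finger_force: 0.0
time: 4.45
tool_pos: [535.8, 309.0, 404.6]
tcp_rot: [-3.141, -0.0, 0.233]
contact_force: [0.9, -0.3, 0.0]
grip_width: 91.7
finger_force: 0.0
time: 5.12
tool_pos: [562.1, 386.9, 404.4]
tcp_rot: [-3.141, 0.0, 1.199]
contact_force: [0.1, 0.1, -0.3]
grip_width: 91.5
finger_force: 0.0
time: 5.78
tool_pos: [562.1, 386.8, 404.5]
tcp_rot: [-3.141, 0.0, 2.054]
contact_force: [0.0, -0.1, 1.0]
grip_width: 92.1
finger_force: 0.0
t 5.78 pos [562.1 386.8 404.5] rpy [-3.141  0.     2.054] F [ 0.  -0.1  1. ] w 92.1 g 0.0 j [ 0.49  0.65  1.02 -0.    1.48  0.01]
shift [0.0009 0.0021 0.1045] spin 0.004 rows>=2.5
```

```bash
python3 -m inch '[[0.001,0.002,0.03,0,1],[0.001,0.002,0.06,0,1],[0.001,0.002,0.09,0,1],[0.001,0.002,0.12,0,1],[0.001,0.002,0.15,0,1],[0.001,0.002,0.175,0,1],[0.001,0.002,0.19,0,1],[0.001,0.002,0.1975,0,1]]' | tail -c 400
python3 -m inch '[[0,0,0,0,0.6],[0,0,0,0,0.2],[0,0,0,0,0.1],[0,0,0,0,0.1],[0,0,0,0,0.1],[0,0,0,0,0.1]]'
python3 - <<'E'
from fit import *
from go import plan
S=capture('side');T=capture('top');save(S,'s2.png');save(T,'t2.png')
im=np.hstack([S['color'][200:384,60:300],T['color'][110:294,40:280]])
cv2.imwrite('pics/g.png',cv2.resize(im[:,:,::-1],(800,307)))
plan()
E
```

```text
time: 6.45
tool_pos: [562.7, 388.2, 204.0]
tcp_rot: [-3.137, 0.0, 2.047]
contact_force: [0.2, -0.5, -0.9]
grip_width: 91.6
finger_force: 0.0
time: 6.95
tool_pos: [563.5, 388.6, 208.2]
tcp_rot: [3.14, 0.0, 2.05]
contact_force: [-0.4, 0.5, 0.4]
grip_width: 56.3
finger_force: 0.0
t 7.05 pos [563.4 388.6 207.7] rpy [3.141 0.    2.05 ] F [-0.1  0.4 -0.3] w 48.7 g 0.0 j [ 0.49  0.82  1.25 -0.    1.07  0.01]
```

View pics/g.png

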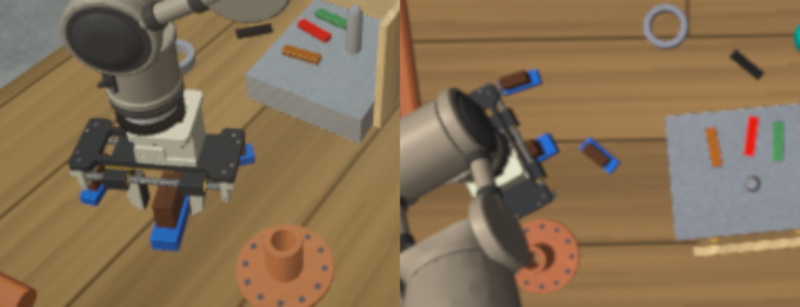

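The crops show the fingers on either side of the big scraper's grip, still closing. I'll let them finish, lift a little and check.

```bash
python3 -m inch '[[0,0,0,0,0.05],[0,0,0,0,0.05],[0,0,0,0,0.05],[0,0,0,0,0.05],[0,0,0,0,0.05],[0,0,0,0,0.05],[0,0,0,0,0.05],[0,0,0,0,0.05]]'
python3 -m inch '[[0,0,-0.01,0,0.05],[0,0,-0.03,0,0.05],[0,0,-0.06,0,0.05],[0,0,-0.09,0,0.05],[0,0,-0.12,0,0.05],[0,0,-0.15,0,0.05],[0,0,-0.165,0,0.05],[0,0,-0.17,0,0.05]]'
python3 - <<'E'
from fit import *
from go import plan
c,s=np.cos(.075),np.sin(.075)
w=lambda x,y:(515.8+c*x-s*y,33.3+s*x+c*y)
print(w(66,95),w(66,-110))
plan(*w(66,95),375,3.217,*w(66,95),262,3.217)
E
```

```text
time: 7.72
tool_pos: [563.3, 388.5, 207.1]
tcp_rot: [-3.141, 0.0, 2.05]
contact_force: [-0.4, -0.2, 1.1]
grip_width: 25.9
finger_force: 30.0
time: 8.38
tool_pos: [563.5, 388.7, 381.7]
tcp_rot: [3.135, -0.0, 2.05]
contact_force: [0.3, 0.7, -2.5]
grip_width: 25.8
finger_force: 30.0
(np.float64(574.4961398044952), np.float64(132.9782984006607)) (np.float64(589.8567297954073), np.float64(-71.44540931234184))
t 8.38 pos [563.5 388.7 381.7] rpy [ 3.135 -0.     2.05 ] F [ 0.3  0.7 -2.5] w 25.8 g 30.0 j [ 0.49  0.66  1.06 -0.    1.42  0.01]
shift [-0.232  -0.1081  0.006 ] spin -1.167 rows>=9.3
shift [ 0.    -0.     0.113] spin -0.000 rows>=2.7
```

```bash
python3 -m inch '[[-0.02,-0.009,0,-0.1,0.05],[-0.05,-0.024,0,-0.22,0.05],[-0.085,-0.04,0,-0.34,0.05],[-0.12,-0.056,0,-0.46,0.05],[-0.15,-0.07,0,-0.58,0.05],[-0.18,-0.084,0,-0.7,0.05],[-0.205,-0.096,0,-0.82,0.05],[-0.22,-0.103,0,-0.94,0.05]]' | tail -c 400
python3 go.py 574.5 133 375 3.217
```

```text
time: 9.05
tool_pos: [573.1, 142.9, 376.2]
tcp_rot: [-3.14, -0.002, 2.994]
contact_force: [-0.9, 0.2, -1.8]
grip_width: 26.1
finger_force: 29.9
t 9.05 pos [573.1 142.9 376.2] rpy [-3.140e+00 -2.000e-03  2.994e+00] F [-0.9  0.2 -1.8] w 26.1 g 29.9 j [ 0.11  0.49  1.38 -0.    1.28 -1.31]
shift [-0.0028 -0.0096  0.0012] spin -0.223 rows>=1.8
```

```bash
python3 -m inch '[[-0.003,-0.01,0,-0.12,0.05],[-0.003,-0.01,0,-0.223,0.05],[-0.003,-0.01,0.03,-0.223,0.05],[-0.003,-0.01,0.06,-0.223,0.05],[-0.003,-0.01,0.085,-0.223,0.05],[-0.003,-0.01,0.095,-0.223,0.05],[-0.003,-0.01,0.1,-0.223,0.05],[-0.003,-0.01,0.1,-0.223,0.05]]' | tail -c 400
python3 - <<'E'
from fit import *
from go import plan
S=capture('side');T=capture('top');save(S,'s3.png')
im=np.hstack([S['color'][130:300,180:330],T['color'][130:300,180:330]])
cv2.imwrite('pics/g2.png',cv2.resize(im[:,:,::-1],(800,453),interpolation=cv2.INTER_CUBIC))
c,s=np.cos(.075),np.sin(.075)
plan(515.8+c*66-s*95,33.3+s*66+c*95,260,3.217)
E
```

```text
time: 9.72
tool_pos: [574.7, 135.5, 276.3]
tcp_rot: [-3.141, -0.002, -3.07]
contact_force: [-1.3, 0.9, -2.9]
grip_width: 26.0
finger_force: 30.0
t 9.82 pos [575.3 135.6 278.4] rpy [-3.142e+00  2.000e-03 -3.070e+00] F [ 0.8  0.2 -1.9] w 26.1 g 30.0 j [ 0.1   0.58  1.5  -0.    1.05 -1.54]
shift [ 0.001  -0.0026  0.0184] spin -6.287 rows>=50.3
```

View pics/g2.png

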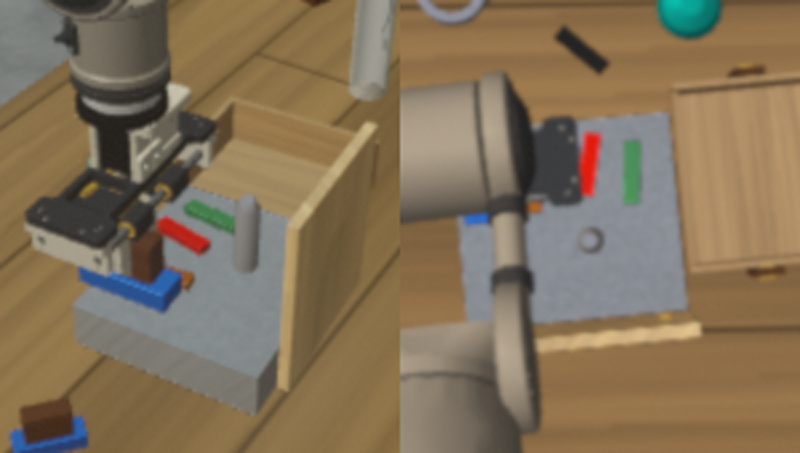

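The blade hangs over the rear of the plate with the amber strip just in front of it, and red and teal are within the blade's width. I'll lower gently onto the plate.

```bash
python3 -m inch '[[0,0,0.006,0,0.05],[0,0,0.012,0,0.05],[0,0,0.015,0,0.05],[0,0,0.017,0,0.05],[0,0,0.0175,0,0.05],[0,0,0.0175,0,0.05]]' | grep -E 'pos|contact'
python3 -m inch '[[0,0,0.0005,0,0.05],[0,0,0.001,0,0.05],[0,0,0.001,0,0.05]]' | grep -E 'pos|contact'
python3 -m inch '[[0,0,0.0005,0,0.05],[0,0,0.001,0,0.05],[0,0,0.001,0,0.05]]' | grep -E 'pos|contact'
```

```text
tool_pos: [574.8, 135.5, 259.5]
contact_force: [-0.2, -0.1, -3.0]
tool_pos: [574.8, 135.5, 258.7]
contact_force: [-0.9, -0.9, -2.5]
tool_pos: [574.8, 135.5, 257.6]
contact_force: [0.1, -0.5, -2.4]
```

```bash
python3 -m inch '[[0,-0.005,0,0,0.05],[0,-0.013,0,0,0.05],[0,-0.022,0,0,0.05],[0,-0.031,0,0,0.05],[0,-0.04,0,0,0.05],[0,-0.049,0,0,0.05],[0,-0.058,0,0,0.05],[0,-0.067,0,0,0.05]]' | grep -E 'pos|contact'
python3 -m inch '[[0,-0.009,0,0,0.05],[0,-0.018,0,0,0.05],[0,-0.027,0,0,0.05],[0,-0.036,0,0,0.05],[0,-0.045,0,0,0.05],[0,-0.053,0,0,0.05],[0,-0.06,0,0,0.05],[0,-0.063,0,0,0.05]]' | grep -E 'pos|contact'
python3 - <<'E'
from fit import *
from go import plan
S=capture('side');T=capture('top')
im=np.hstack([S['color'][130:300,180:330],T['color'][130:300,210:360]])
cv2.imwrite('pics/g3.png',cv2.resize(im[:,:,::-1],(800,453),interpolation=cv2.INTER_CUBIC))
plan()
E
```

```text
tool_pos: [579.6, 67.6, 257.7]
contact_force: [-0.3, 0.9, -2.1]
tool_pos: [584.2, 4.7, 257.7]
contact_force: [0.2, 0.6, -2.1]
t 12.25 pos [584.1   5.2 257.7] rpy [-3.141 -0.    -3.071] F [-0.5  0.5 -2.3] w 25.6 g 30.0 j [-0.12  0.6   1.54 -0.    1.   -1.76]
```

View pics/g3.png

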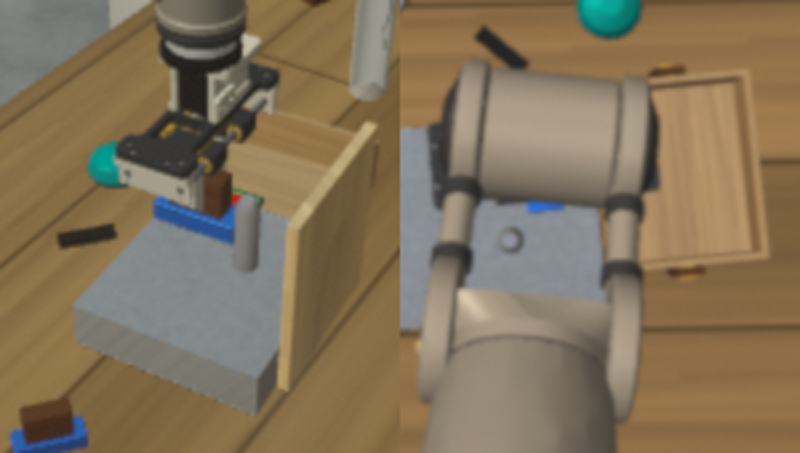

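The strips are stacked ahead of the blade and the plate behind it is clean. I'll continue over the bin edge.

```bash
python3 -m inch '[[0,-0.006,0,0,0.05],[0,-0.014,0,0,0.05],[0,-0.022,0,0,0.05],[0,-0.03,0,0,0.05],[0,-0.038,0,0,0.05],[0,-0.046,0,0,0.05],[0,-0.054,0,0,0.05],[0,-0.062,0,0,0.05]]' | grep -E 'pos|contact'
python3 -m inch '[[0,-0.006,0,0,0.05],[0,-0.011,0,0,0.05],[0,-0.015,0,0,0.05],[0,-0.018,0,0,0.05],[0,-0.02,0,0,0.05],[0,-0.02,0,0,0.05]]' | grep -E 'pos|contact'
python3 -m inch '[[0,0,-0.015,0,0.05],[0,0,-0.04,0,0.05],[0,0.03,-0.075,0,0.05],[0,0.065,-0.11,0,0.05],[0,0.1,-0.12,0,0.05],[0,0.14,-0.12,0,0.05],[0,0.18,-0.12,0,0.05],[0,0.22,-0.12,0,0.05]]' | grep -E 'pos|contact'
python3 - <<'E'
from fit import *
from go import plan
S=capture('side');T=capture('top')
im=np.hstack([S['color'][130:300,180:330],T['color'][130:300,210:360]])
cv2.imwrite('pics/g4.png',cv2.resize(im[:,:,::-1],(800,453),interpolation=cv2.INTER_CUBIC))
plan(563.5,388.5,377,2.05)
c,s=np.cos(.075),np.sin(.075)
for n in('teal','amber','red'):
  for p in(S,T):
    for d in tip_of(p,'offcut_'+n):
      q=onz(p,d['centre'],12)[:2]-[515.8,33.3]; print(n,round(d['conf'],2),np.round([c*q[0]+s*q[1]-50,-s*q[0]+c*q[1]+164]))
E
```

```text
tool_pos: [588.5, -57.0, 257.7]
contact_force: [-0.0, 0.2, -3.0]
tool_pos: [589.9, -76.2, 257.7]
contact_force: [0.8, -0.6, -1.9]
tool_pos: [573.6, 145.2, 378.5]
contact_force: [0.6, -1.7, -3.0]
t 14.18 pos [572.9 149.2 377.9] rpy [ 3.139  0.    -3.063] F [ 1.1 -1.3 -2.7] w 26.0 g 30.0 j [ 0.12  0.49  1.37  0.    1.28 -1.52]
shift [-0.0094  0.2393  0.0015] spin -5.113 rows>=40.9
teal 0.52 [ 6. 46.]
amber 0.47 [ 4. 56.]
red 0.56 [20. 27.]
red 0.48 [130. 180.]
red 0.59 [132. 158.]
red 0.49 [ 4. 43.]
red 0.43 [23. 30.]
```

View pics/g4.png

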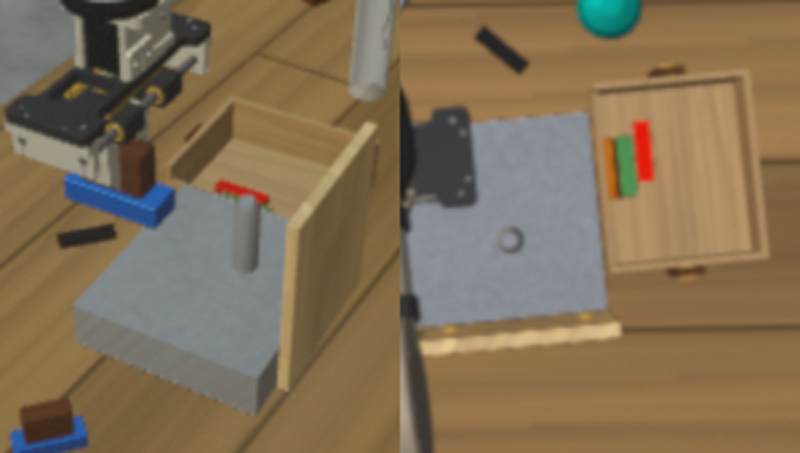

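All three strips lie in the bin and the plate is clear. Next I'll put the scraper back where it came from.

```bash
python3 -m inch '[[-0.001,0.02,0,0.1,0.05],[-0.002,0.055,0,0.22,0.05],[-0.003,0.09,0,0.34,0.05],[-0.005,0.125,0,0.46,0.05],[-0.006,0.16,0,0.58,0.05],[-0.007,0.19,0,0.7,0.05],[-0.008,0.215,0,0.82,0.05],[-0.009,0.23,0,0.94,0.05]]' | grep -E 'pos|rot|contact'
python3 -m inch '[[0,0,0,0.12,0.05],[0,0,0,0.227,0.05],[0,0,0.03,0.227,0.05],[0,0,0.065,0.227,0.05],[0,0,0.1,0.227,0.05],[0,0,0.13,0.227,0.05],[0,0,0.15,0.227,0.05],[0,0,0.155,0.227,0.05]]' | grep -E 'pos|rot|contact'
python3 go.py 563.5 388.5 207 2.05
```

```text
tool_pos: [567.0, 374.6, 377.3]
tcp_rot: [3.142, -0.001, 2.267]
contact_force: [-0.1, -1.1, -1.9]
tool_pos: [566.6, 371.1, 217.8]
tcp_rot: [-3.133, 0.0, 2.044]
contact_force: [0.2, -0.1, -2.5]
t 15.82 pos [566.6 371.1 217.8] rpy [-3.133  0.     2.044] F [ 0.2 -0.1 -2.5] w 25.8 g 30.0 j [ 0.47  0.79  1.27 -0.    1.09 -0.01]
shift [0.0169 0.0053 0.0107] spin -0.006 rows>=0.5
```

```bash
python3 -m inch '[[0,0,0.005,0,0.05],[0,0,0.009,0,0.05],[0,0,0.012,0,0.05],[0,0,0.0135,0,0.05],[0,0,0.0135,0,0.05],[0,0,0.0135,0,0.05]]' | grep -E 'pos|rot|contact'
python3 -m inch '[[0,0,0.0005,0,0.05],[0,0,0.001,0,0.05],[0,0,0.001,0,0.05]]' | grep -E 'pos|rot|contact'
```

```text
tool_pos: [567.0, 373.3, 210.1]
tcp_rot: [3.14, 0.0, 2.046]
contact_force: [-0.3, 0.5, -2.1]
tool_pos: [566.8, 373.2, 208.3]
tcp_rot: [3.141, 0.0, 2.046]
contact_force: [0.1, 0.2, -2.7]
```

```bash
python3 -m inch '[[0,0,0.0005,0,0.05],[0,0,0.001,0,0.05],[0,0,0.0013,0,0.05],[0,0,0.0013,0,0.05]]' | grep -E 'pos|rot|contact'
python3 -m inch '[[0,0,0,0,0.1],[0,0,0,0,0.35],[0,0,0,0,0.6],[0,0,0,0,1],[0,0,0,0,1],[0,0,0,0,1],[0,0,0,0,1],[0,0,0,0,1]]' | grep -E 'pos|width|contact'
python3 -m inch '[[0,0,0,0,1],[0,0,0,0,1],[0,0,-0.02,0,1],[0,0,-0.05,0,1],[0,0,-0.085,0,1],[0,0,-0.12,0,1],[0,0,-0.14,0,1],[0,0,-0.15,0,1]]' | grep -E 'pos|width|contact'
python3 go.py 406.3 368.5 357 2.046 406.3 368.5 357 3.3
```

```text
tool_pos: [566.9, 373.2, 207.1]
tcp_rot: [3.141, 0.0, 2.046]
contact_force: [-0.1, -0.3, -0.0]
tool_pos: [566.9, 373.2, 206.9]
contact_force: [0.2, 1.4, 0.7]
grip_width: 67.6
tool_pos: [567.1, 373.4, 361.2]
contact_force: [-0.0, 0.0, -0.3]
grip_width: 91.6
t 18.23 pos [567.1 373.4 361.2] rpy [3.135 0.    2.046] F [-0.   0.  -0.3] w 91.6 g 0.0 j [ 0.47  0.66  1.11 -0.    1.36 -0.01]
shift [ 0.0692 -0.1452  0.0032] spin -0.000 rows>=3.9
shift [0. 0. 0.] spin -1.254 rows>=10.0
```

The scraper stands upright: the load went to zero before release. Next I'll move over the wheel and squeeze the hub a first time, to centre it along one axis.

```bash
python3 -m inch '[[0.012,-0.025,0,0,1],[0.028,-0.06,0,0,1],[0.045,-0.095,0,0,1],[0.058,-0.122,0,0,1],[0.066,-0.138,0,0,1],[0.069,-0.145,0,0,1],[0.069,-0.145,0,0,1],[0.069,-0.145,0,0,1]]' | grep -E 'pos'
python3 -m inch '[[0,0,0.02,0,1],[0,0,0.05,0,1],[0,0,0.085,0,1],[0,0,0.115,0,1],[0,0,0.135,0,1],[0,0,0.147,0,1],[0,0,0.152,0,1],[0,0,0.153,0,1]]' | grep -E 'pos|contact'
python3 -m inch '[[0,0,0,0,0.7],[0,0,0,0,0.4],[0,0,0,0,0.3],[0,0,0,0,0.3],[0,0,0,0,0.3],[0,0,0,0,0.3],[0,0,0,0,0.3],[0,0,0,0,0.3]]' | grep -E 'width|force'
python3 -m inch '[[0,0,0,0,0.3],[0,0,0,0,0.3],[0,0,0,0,0.3],[0,0,0,0,0.3]]'
python3 - <<'E'
from fit import *
from go import plan
plan(406.3,368.5,204,2.046)
S=capture('side')
m,d=mask(S,'wheel',(230,357)); print(d['rect'],m.sum(),fit([(S,m)],M['wheel'],(406,368)))
E
```

```text
tool_pos: [407.0, 368.4, 356.6]
tool_pos: [407.3, 368.0, 202.3]
contact_force: [-0.7, 0.1, -0.5]
contact_force: [-0.6, -0.4, 2.9]
grip_width: 43.8
finger_force: 30.0
time: 20.57
tool_pos: [406.2, 368.2, 204.0]
tcp_rot: [-3.141, 0.0, 2.046]
contact_force: [-2.2, -0.9, 4.3]
grip_width: 44.0
finger_force: 30.0
t 20.57 pos [406.2 368.2 204. ] rpy [-3.141  0.     2.046] F [-2.2 -0.9  4.3] w 44.0 g 30.0 j [ 0.6   0.62  1.69 -0.    0.83  0.12]
shift [0.0002 0.0002 0.    ] spin -0.000 rows>=0.0
[229.8, 356.9, 58.7, 52.0] 1886.0 (array([4.05606090e+02, 3.71756344e+02, 1.22666822e-01]), np.float64(0.22912710905075073))
```

```bash
python3 -m inch '[[0,0,0,0,0.7],[0,0,0,0,1],[0,0,0,0,1],[0,0,0,0,1],[0,0,0,0,1],[0,0,0,0,1],[0,0,0,0,1],[0,0,0,-0.1,1]]' | grep -E 'width|force'
python3 -m inch '[[0,0,0,-0.12,1],[0,0,0,-0.24,1],[0,0,0,-0.36,1],[0,0,0,-0.48,1],[0,0,0,-0.6,1],[0,0,0,-0.72,1],[0,0,0,-0.82,1],[0,0,0,-0.9,1]]' | grep -E 'rot|force'
python3 -m inch '[[0,0,0,-0.12,1],[0,0,0,-0.24,1],[0,0,0,-0.36,1],[0,0,0,-0.48,1],[0,0,0,-0.57,1],[0,0,0,-0.57,1],[0,0,0,-0.57,0.7],[0,0,0,-0.57,0.4]]' | grep -E 'rot|force'
python3 -m inch '[[0,0,0,0,0.3],[0,0,0,0,0.3],[0,0,0,0,0.3],[0,0,0,0,0.3],[0,0,0,0,0.3],[0,0,0,0,0.3],[0,0,0,0,0.3],[0,0,0,0,0.3]]'
```

```text
contact_force: [-0.2, -0.3, -0.5]
grip_width: 90.1
finger_force: 0.0
tcp_rot: [-3.142, 0.0, 3.051]
contact_force: [-0.4, 0.2, 0.9]
finger_force: 0.0
tcp_rot: [-3.142, -0.0, -2.67]
contact_force: [0.3, 0.1, -0.1]
finger_force: 0.0
time: 23.33
tool_pos: [406.3, 368.2, 203.9]
tcp_rot: [-3.142, -0.0, -2.668]
contact_force: [-0.4, -0.4, -0.2]
grip_width: 42.8
finger_force: 30.0
```

```bash
python3 -m inch '[[0,0,0,0,0.3],[0,0,0,0,0.3],[0,0,-0.003,0,0.3],[0,0,-0.01,0,0.3],[0,0,-0.03,0,0.3],[0,0,-0.05,0,0.3],[0,0,-0.06,0,0.3],[0,0,-0.06,0,0.3]]'
python3 - <<'E'
from fit import *
from go import plan
plan(406.2,368.2,374,3.217)
for c in('side','top'):
  p=capture(c); o=get_obs()
  try:
    m,d=mask(p,'wheel',proj(p,[406,368,80])); print(c,o['tool_pos'],m.sum(),fit([(p,m)],M['wheel'],(406,368),o['tool_pos'][2]-204))
  except Exception as e: print(c,e)
E
```

```text
time: 24.0
tool_pos: [406.9, 368.6, 266.4]
tcp_rot: [3.141, 0.005, -2.667]
contact_force: [1.1, 0.1, -3.8]
grip_width: 42.6
finger_force: 30.0
t 24.00 pos [406.9 368.6 266.4] rpy [ 3.141  0.005 -2.667] F [ 1.1  0.1 -3.8] w 42.6 g 30.0 j [ 0.6   0.53  1.64 -0.    0.97 -1.45]
shift [ 0.0003 -0.     -0.1076] spin -5.884 rows>=47.1
side [406.49563825 368.33061599 264.8337549 ] 1084.0 (array([4.07425234e+02, 3.69925769e+02, 3.93262444e-02]), np.float64(0.6108430624008179))
top [406.00676357 367.9670283  263.03618002] 316.0 (array([4.08081105e+02, 3.68122625e+02, 7.11282165e-02]), np.float64(0.8252061009407043))
```

```bash
python3 -m inch '[[0,0,-0.02,0,0.3],[0,0,-0.045,0,0.3],[0,0,-0.075,0,0.3],[0,0,-0.105,0,0.3],[0,0,-0.13,0,0.3],[0,0,-0.148,0,0.3],[0,0,-0.156,0,0.3],[0,0,-0.156,0,0.3]]' | grep -E 'pos|width|force'
python3 go.py 515.7 32.8 420 -3.066
```

```text
tool_pos: [406.5, 368.4, 420.6]
contact_force: [-0.5, 0.8, -4.4]
grip_width: 42.9
finger_force: 30.0
t 24.87 pos [406.5 368.4 420.6] rpy [ 3.141e+00  2.000e-03 -2.667e+00] F [-0.5  0.8 -4.4] w 42.9 g 30.0 j [ 0.6   0.37  1.43 -0.    1.33 -1.45]
shift [ 0.0561 -0.3484  0.0005] spin 0.399 rows>=8.5
```

```bash
python3 -m inch '[[0.003,-0.02,0,0.04,0.3],[0.008,-0.05,0,0.1,0.3],[0.014,-0.085,0,0.15,0.3],[0.02,-0.12,0,0.2,0.3],[0.026,-0.16,0,0.25,0.3],[0.032,-0.2,0,0.3,0.3],[0.038,-0.235,0,0.35,0.3],[0.043,-0.265,0,0.399,0.3]]' | grep -E 'pos|width|force'
python3 go.py 515.7 32.8 420 -3.066
```

```text
tool_pos: [489.3, 110.5, 417.5]
contact_force: [0.7, 0.6, -4.1]
grip_width: 42.9
finger_force: 30.0
t 25.53 pos [489.3 110.5 417.5] rpy [-3.141 -0.004 -3.07 ] F [ 0.7  0.6 -4.1] w 42.9 g 30.0 j [ 0.07  0.29  1.56 -0.    1.29 -1.57]
shift [-0.0208 -0.0794 -0.0025] spin -0.004 rows>=2.0
```

```bash
python3 -m inch '[[-0.007,-0.025,0,0,0.3],[-0.013,-0.045,0,0,0.3],[-0.018,-0.062,0,0,0.3],[-0.02,-0.07,0,0,0.3],[-0.02,-0.07,0,0,0.3],[-0.02,-0.07,0.03,0,0.3],[-0.02,-0.07,0.03,0,0.3],[-0.02,-0.07,0.03,0,0.3]]' | grep -E 'pos|width|force'
python3 go.py 515.7 32.8 365 -3.066
```

```text
tool_pos: [513.5, 45.5, 388.3]
contact_force: [0.9, -0.0, -2.7]
grip_width: 43.0
finger_force: 30.0
t 26.20 pos [513.5  45.5 388.3] rpy [ 3.141 -0.005 -3.065] F [ 0.9 -0.  -2.7] w 43.0 g 30.0 j [-0.06  0.34  1.57  0.    1.23 -1.71]
shift [-0.0013 -0.0129  0.0233] spin 0.001 rows>=0.6
```

```bash
python3 -m inch '[[-0.001,-0.006,0.01,0,0.3],[-0.0013,-0.012,0.02,0,0.3],[-0.0013,-0.013,0.025,0,0.3],[-0.0013,-0.013,0.025,0,0.3],[-0.0013,-0.013,0.025,0,0.3]]' | grep -E 'pos|width|force'
python3 - <<'E'
from fit import *
from go import plan
plan(515.7,32.8,365,-3.066)
S=capture('side');T=capture('top');o=get_obs();P=o['tool_pos'];save(S,'s5.png');save(T,'t5.png')
for d in trace(S,'wheel')[:1]:
  m=d['pixels']; print(d['rect'],m.sum())
# overlay predicted wheel outline + shaft
im=S['color'][:,:,::-1].copy(); im=cv2.resize(im,(2048,1536),interpolation=cv2.INTER_CUBIC)
def ring(r,z,xy,col):
  a=np.linspace(0,6.283,60); uv=np.array([(proj(S,[xy[0]+r*np.cos(t),xy[1]+r*np.sin(t),z])+.5)*4 for t in a])
  cv2.polylines(im,[uv.astype(np.int32)],True,col,1,cv2.LINE_AA)
ring(58,P[2]-204,P[:2],(0,255,0)); ring(58,P[2]-196,P[:2],(0,255,0)); ring(22,P[2]-144,P[:2],(0,255,0))
ring(12,50,(515.7,32.8),(255,0,255)); ring(6,130,(515.7,32.8),(255,0,255));ring(12,120,(515.7,32.8),(255,0,255))
cv2.imwrite('pics/g5.png',im[560:1120,760:1460])
E
```

```text
tool_pos: [516.6, 31.5, 364.7]
contact_force: [-0.0, 0.2, -3.2]
grip_width: 43.1
finger_force: 30.0
t 26.62 pos [516.6  31.5 364.7] rpy [ 3.141e+00 -1.000e-03 -3.067e+00] F [-0.   0.2 -3.2] w 43.1 g 30.0 j [-0.09  0.36  1.61  0.    1.17 -1.73]
shift [ 0.0008  0.0013 -0.0003] spin -0.001 rows>=0.0
[272.0, 190.1, 46.0, 38.1] 1053
```

View pics/g5.png

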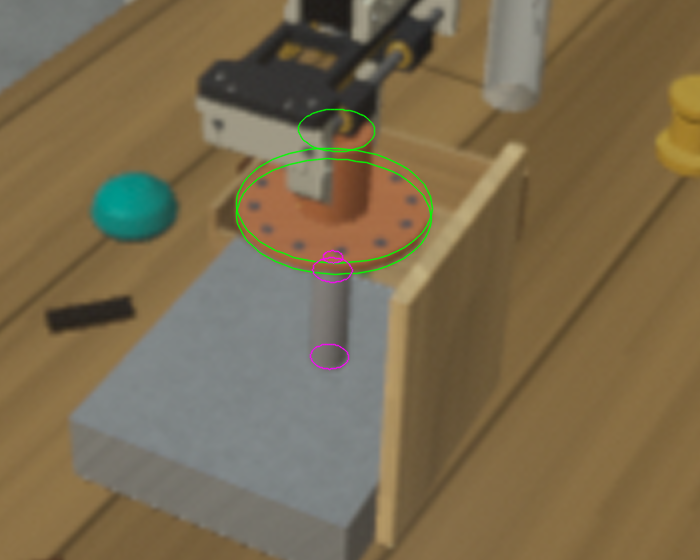

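The predicted outlines (wheel from the arm pose, shaft from the fit) match the side image to about 1 mm. The wheel is level over the shaft, so I'll correct the small offset and lower slowly.

```bash
python3 -m inch '[[0.0004,0.0006,0.003,0,0.3],[0.0008,0.0013,0.008,0,0.3],[0.0008,0.0013,0.014,0,0.3],[0.0008,0.0013,0.02,0,0.3],[0.0008,0.0013,0.025,0,0.3],[0.0008,0.0013,0.028,0,0.3],[0.0008,0.0013,0.028,0,0.3],[0.0008,0.0013,0.028,0,0.3]]' | grep -E 'pos|force'
python3 go.py 515.7 32.8 365 -3.066
```

```text
tool_pos: [515.7, 32.9, 336.7]
contact_force: [-0.3, -0.8, -3.4]
finger_force: 30.0
t 27.43 pos [515.7  32.9 336.7] rpy [-3.142 -0.    -3.066] F [-0.3 -0.8 -3.4] w 42.9 g 30.0 j [-0.08  0.39  1.65 -0.    1.1  -1.73]
shift [ 0.0001 -0.0001 -0.0283] spin -0.000 rows>=0.7
```

```bash
python3 -m inch '[[0,0,0.002,0,0.3],[0,0,0.004,0,0.3],[0,0,0.006,0,0.3],[0,0,0.008,0,0.3],[0,0,0.01,0,0.3],[0,0,0.01,0,0.3]]' | grep -E 'pos|force'
python3 -m inch '[[0,0,0.002,0,0.3],[0,0,0.004,0,0.3],[0,0,0.006,0,0.3],[0,0,0.008,0,0.3],[0,0,0.008,0,0.3]]' | grep -E 'pos|rot|force'
python3 go.py 515.7 32.8 365 -3.066
```

```text
tool_pos: [515.6, 32.9, 326.4]
contact_force: [-0.4, -0.4, -3.1]
finger_force: 30.0
tool_pos: [515.6, 32.9, 318.4]
tcp_rot: [3.142, -0.001, -3.066]
contact_force: [0.1, -0.3, -3.1]
finger_force: 30.0
t 28.35 pos [515.6  32.9 318.4] rpy [ 3.142e+00 -1.000e-03 -3.066e+00] F [ 0.1 -0.3 -3.1] w 43.0 g 30.0 j [-0.08  0.41  1.67 -0.    1.06 -1.73]
shift [-0.0001 -0.0001 -0.0466] spin -0.000 rows>=1.1
```

No contact with the bore already past the taper. I'll lower on.

```bash
python3 -m inch '[[0,0,0.004,0,0.3],[0,0,0.01,0,0.3],[0,0,0.016,0,0.3],[0,0,0.022,0,0.3],[0,0,0.028,0,0.3],[0,0,0.034,0,0.3],[0,0,0.038,0,0.3],[0,0,0.04,0,0.3]]' | grep -E 'pos|contact'
python3 -m inch '[[0,0,0.004,0,0.3],[0,0,0.008,0,0.3],[0,0,0.012,0,0.3],[0,0,0.016,0,0.3],[0,0,0.018,0,0.3],[0,0,0.02,0,0.3],[0,0,0.021,0,0.3],[0,0,0.021,0,0.3]]' | grep -E 'pos|rot|contact'
python3 -m inch '[[0,0,0.0005,0,0.3],[0,0,0.001,0,0.3],[0,0,0.0015,0,0.3],[0,0,0.0015,0,0.3]]' | grep -E 'pos|rot|contact'
```

```text
tool_pos: [515.5, 32.9, 278.0]
contact_force: [0.2, -0.0, -3.5]
tool_pos: [515.7, 32.9, 257.7]
tcp_rot: [-3.142, -0.0, -3.066]
contact_force: [-0.4, -0.1, -3.1]
tool_pos: [515.7, 32.9, 256.4]
tcp_rot: [-3.142, 0.0, -3.066]
contact_force: [-0.1, -0.9, -3.6]
```

```bash
for i in 1; do python3 -m inch '[[0,0,0.0005,0,0.3],[0,0,0.001,0,0.3],[0,0,0.0015,0,0.3],[0,0,0.0015,0,0.3]]' | grep -E 'pos|contact'; done
python3 -m inch '[[0,0,0.0005,0,0.3],[0,0,0.0008,0,0.3],[0,0,0.0008,0,0.3]]' | grep -E 'pos|rot|contact'
```

```text
tool_pos: [515.6, 32.9, 254.8]
contact_force: [0.6, -0.1, -4.1]
tool_pos: [515.7, 32.9, 254.0]
tcp_rot: [-3.142, -0.0, -3.066]
contact_force: [0.3, -0.8, -4.1]
```

```bash
python3 -m inch '[[0,0,0.0004,0,0.3],[0,0,0.0008,0,0.3],[0,0,0.0008,0,0.3]]' | grep -E 'pos|rot|contact'
python3 -m inch '[[0,0,0.0004,0,0.3],[0,0,0.0008,0,0.3],[0,0,0.0008,0,0.3]]' | grep -E 'pos|rot|contact'
```

```text
tool_pos: [515.7, 32.9, 253.9]
tcp_rot: [-3.141, 0.0, -3.066]
contact_force: [-3.1, 0.1, 4.1]
tool_pos: [515.6, 32.9, 253.8]
tcp_rot: [-3.141, 0.001, -3.066]
contact_force: [-5.5, 0.3, 11.9]
```

The force rose at TCP z 253.9, so the wheel is seated on the plate. I'll relax the push, let go and back away.

```bash
python3 -m inch '[[0,0,-0.0006,0,0.3],[0,0,-0.001,0,0.3],[0,0,-0.001,0,0.55],[0,0,-0.001,0,0.8],[0,0,-0.001,0,1],[0,0,-0.001,0,1],[0,0,-0.001,0,1],[0,0,-0.001,0,1]]' | grep -E 'pos|width|contact'
python3 -m inch '[[0,0,0,0,1],[0,0,0,0,1],[0,0,0,0,1],[0,0,-0.01,0,1],[0,0,-0.03,0,1],[0,0,-0.06,0,1],[0,0,-0.09,0,1],[0,0,-0.12,0,1]]' | grep -E 'pos|width|contact'
python3 -m inch '[[0,0.02,-0.03,0,1],[0,0.05,-0.05,0,1],[0,0.085,-0.06,0,1],[0,0.12,-0.06,0,1],[0,0.155,-0.06,0,1],[0,0.19,-0.06,0,1],[0,0.215,-0.06,0,1],[0,0.22,-0.06,0,1]]' | grep -E 'pos|width|contact'
python3 - <<'E'
from fit import *
S=capture('side');T=capture('top')
im=np.hstack([S['color'][120:384,100:360],T['color'][120:384,80:340]])
cv2.imwrite('pics/g6.png',cv2.resize(im[:,:,::-1],(800,406),interpolation=cv2.INTER_CUBIC))
pm=[(p,mask(p,'wheel',proj(p,[516,33,70]))[0]) for p in(S,T)]
print([int(m.sum()) for _,m in pm])
for q in(pm[:1],pm[1:]):print(fit(q,M['wheel'],(516,33),50))
E
```

```text
tool_pos: [515.7, 32.9, 253.4]
contact_force: [0.2, 0.5, 0.3]
grip_width: 78.0
tool_pos: [515.4, 33.0, 375.6]
contact_force: [1.4, 0.7, -0.4]
grip_width: 91.7
tool_pos: [498.1, 255.8, 434.2]
contact_force: [0.1, -0.5, -1.3]
grip_width: 91.7
[1071, 1489]
(array([5.17612562e+02, 3.46453548e+01, 2.05240438e-02]), np.float64(0.19351941347122192))
(array([5.17164141e+02, 3.07277737e+01, 1.73067746e-01]), np.float64(0.11466556787490845))
```

View pics/g6.png

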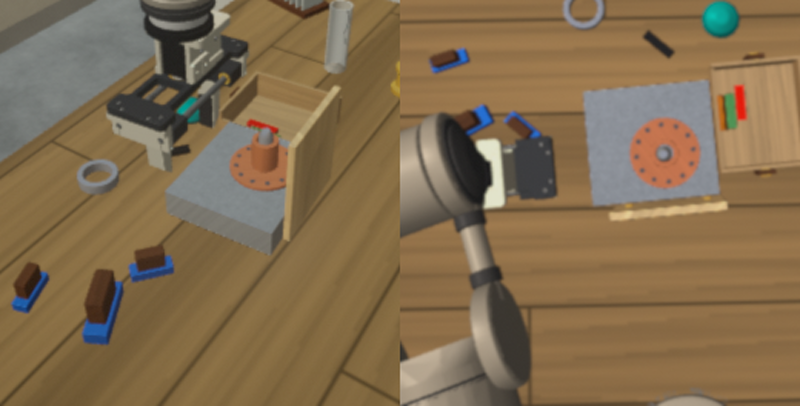

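The wheel sits flat on the plate with the shaft in its bore, the scraper stands upright on the bench, the strips are in the bin, and the gripper touches nothing. I'll hand in.

```bash
python3 -c "
from plant import *
print(close_job())"
```

```text
the job is handed in; nothing more can be done
None
```

The job is handed in: all three offcuts are in the scrap bin, the scraper stands upright on the bench, and the wheel was lowered under control until it sat on the plate; `close_job()` returned no verdict.

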